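Turn round the row of projector parts for refitting

TASK

The parts of a small projector lie in the strip-down tray in the order they came off, beginning at its knob. Move them one at a time, starting with the part next to that knob and working along the row, into the empty refit tray in reverse order: the first into the bay farthest from the refit tray's knob, the next into the bay beside it, and so on, so that the last part ends up next to the knob. Set each part down (do not drop it) upright, flat on the floor and about in the middle of its bay, leave it there, and do not disturb the pot of screws.

Things in the scene. Friction and masses are not known exactly. Their poses are not given: they have to be found in the camera images.
- battery_mid (a point): battery pack: an upright black block with a pale wrap round its middle and two small brass contacts on top, 34 (x) by 48 (y) by 30 mm high, 0.08 to 0.14 kg. Origin: its centre, half-way up; z up. Loose; starts upright on the floor of a bay of the strip-down tray (which one varies), within 10 mm of the bay centre, yaw within 0.25 rad of the tray.
- heat_sink_mid (a point): heat sink: a bare aluminium square block of upright fins, 40 (x) by 40 (y) by 28 mm high, fins along y (grip along x or y), 0.05 to 0.09 kg. Origin: its centre, half-way up; z up. Loose; starts upright on the floor of a bay of the strip-down tray (which one varies), within 10 mm of the bay centre, yaw within 0.25 rad of the tray.
- speaker_mid (a point): loudspeaker: a flat dark steel drum, 46 mm across and 26 mm high, with a pale paper cone and black rubber rim on top (rim 1.5 mm higher), 0.08 to 0.16 kg. Origin: its centre, half-way up; z up. Loose; starts upright on the floor of a bay of the strip-down tray (which one varies), within 10 mm of the bay centre, yaw within 0.25 rad of the tray.
- lens_mid (a point): projection lens: a tall black round barrel with two steel rings and a glass front on top, 32 mm across and 44 mm high, 0.06 to 0.10 kg. Origin: its centre, half-way up; z up. Loose; starts upright on the floor of a bay of the strip-down tray (which one varies), within 10 mm of the bay centre, yaw within 0.25 rad of the tray.
- strip_tray: the strip-down tray: blue tray that holds the four parts at the start, 80 (x) x 400 (y) x 9 mm high. Origin: centre of underside, on the table. Floor 4 mm, walls and dividers 3 mm thick, tops at 9 mm. Four bays, 74 x 77 mm inside, centres at x = 0, y = -120, -40, 40, 120 mm; a 37 mm end pocket (no bay) beyond each end. Fixed; place and yaw vary, either tray may be the nearer one.
- strip_tray_knob: upright round aluminium knob, 16 mm across, 26 mm high (22 mm flange at its foot), in one end pocket of the strip-down tray (y = +180 or -180 mm of the tray: varies). Centre of the bay next to it is 60 mm away, the others 140, 220, 300 mm. Origin: centre of its underside, 4 mm above the table. Fixed. The opposite pocket has only a flat blue pad 3 mm thick.
- refit_tray: the refit tray: blue tray that is empty at the start, 80 (x) x 400 (y) x 9 mm high. Origin: centre of underside, on the table. Floor 4 mm, walls and dividers 3 mm thick, tops at 9 mm. Four bays, 74 x 77 mm inside, centres at x = 0, y = -120, -40, 40, 120 mm; a 37 mm end pocket (no bay) beyond each end. Fixed; place and yaw vary, either tray may be the nearer one.
- refit_tray_knob: upright round aluminium knob, 16 mm across, 26 mm high (22 mm flange at its foot), in one end pocket of the refit tray (y = +180 or -180 mm of the tray: varies). Centre of the bay next to it is 60 mm away, the others 140, 220, 300 mm. Origin: centre of its underside, 4 mm above the table. Fixed. The opposite pocket has only a flat blue pad 3 mm thick.
- screw_pot_mid (a point): a small open clear pot with a few screws in it, 52 mm across the rim and 34 mm high, standing loose on the table at one side of the trays; origin at its centre, half-way up. Not to be disturbed.
Not all that is in view belongs to the job. Leave any green look-alike of the part that bears battery_mid alone.

How it is judged:
On the way, in this order (a step that is already met when the one before it is completed fails the run):
1. the first part from the strip-down tray's knob stands in its refit bay (4 from the knob), earlier ones still in theirs, later ones still in the strip-down tray (((horizontal distance between battery_mid and refit_tray_knob between 0.285 and 0.315 m and x of battery_mid in the frame of refit_tray between -0.015 and 0.015 m and height (world z) of battery_mid below 0.023 m) or (horizontal distance between heat_sink_mid and refit_tray_knob between 0.285 and 0.315 m and x of heat_sink_mid in the frame of refit_tray between -0.015 and 0.015 m and height (world z) of heat_sink_mid below 0.022 m) or (horizontal distance between speaker_mid and refit_tray_knob between 0.285 and 0.315 m and x of speaker_mid in the frame of refit_tray between -0.015 and 0.015 m and height (world z) of speaker_mid below 0.021 m) or (horizontal distance between lens_mid and refit_tray_knob between 0.285 and 0.315 m and x of lens_mid in the frame of refit_tray between -0.015 and 0.015 m and height (world z) of lens_mid below 0.03 m)) and ((horizontal distance between battery_mid and strip_tray_knob between 0.112 and 0.168 m and x of battery_mid in the frame of strip_tray between -0.028 and 0.028 m) or (horizontal distance between heat_sink_mid and strip_tray_knob between 0.112 and 0.168 m and x of heat_sink_mid in the frame of strip_tray between -0.028 and 0.028 m) or (horizontal distance between speaker_mid and strip_tray_knob between 0.112 and 0.168 m and x of speaker_mid in the frame of strip_tray between -0.028 and 0.028 m) or (horizontal distance between lens_mid and strip_tray_knob between 0.112 and 0.168 m and x of lens_mid in the frame of strip_tray between -0.028 and 0.028 m)) and ((horizontal distance between battery_mid and strip_tray_knob between 0.192 and 0.248 m and x of battery_mid in the frame of strip_tray between -0.028 and 0.028 m) or (horizontal distance between heat_sink_mid and strip_tray_knob between 0.192 and 0.248 m and x of heat_sink_mid in the frame of strip_tray between -0.028 and 0.028 m) or (horizontal distance between speaker_mid and strip_tray_knob between 0.192 and 0.248 m and x of speaker_mid in the frame of strip_tray between -0.028 and 0.028 m) or (horizontal distance between lens_mid and strip_tray_knob between 0.192 and 0.248 m and x of lens_mid in the frame of strip_tray between -0.028 and 0.028 m)) and ((horizontal distance between battery_mid and strip_tray_knob between 0.272 and 0.328 m and x of battery_mid in the frame of strip_tray between -0.028 and 0.028 m) or (horizontal distance between heat_sink_mid and strip_tray_knob between 0.272 and 0.328 m and x of heat_sink_mid in the frame of strip_tray between -0.028 and 0.028 m) or (horizontal distance between speaker_mid and strip_tray_knob between 0.272 and 0.328 m and x of speaker_mid in the frame of strip_tray between -0.028 and 0.028 m) or (horizontal distance between lens_mid and strip_tray_knob between 0.272 and 0.328 m and x of lens_mid in the frame of strip_tray between -0.028 and 0.028 m))), for 0.2 s.
2. the second part from the strip-down tray's knob stands in its refit bay (3 from the knob), earlier ones still in theirs, later ones still in the strip-down tray (((horizontal distance between battery_mid and refit_tray_knob between 0.285 and 0.315 m and x of battery_mid in the frame of refit_tray between -0.015 and 0.015 m and height (world z) of battery_mid below 0.023 m) or (horizontal distance between heat_sink_mid and refit_tray_knob between 0.285 and 0.315 m and x of heat_sink_mid in the frame of refit_tray between -0.015 and 0.015 m and height (world z) of heat_sink_mid below 0.022 m) or (horizontal distance between speaker_mid and refit_tray_knob between 0.285 and 0.315 m and x of speaker_mid in the frame of refit_tray between -0.015 and 0.015 m and height (world z) of speaker_mid below 0.021 m) or (horizontal distance between lens_mid and refit_tray_knob between 0.285 and 0.315 m and x of lens_mid in the frame of refit_tray between -0.015 and 0.015 m and height (world z) of lens_mid below 0.03 m)) and ((horizontal distance between battery_mid and refit_tray_knob between 0.205 and 0.235 m and x of battery_mid in the frame of refit_tray between -0.015 and 0.015 m and height (world z) of battery_mid below 0.023 m) or (horizontal distance between heat_sink_mid and refit_tray_knob between 0.205 and 0.235 m and x of heat_sink_mid in the frame of refit_tray between -0.015 and 0.015 m and height (world z) of heat_sink_mid below 0.022 m) or (horizontal distance between speaker_mid and refit_tray_knob between 0.205 and 0.235 m and x of speaker_mid in the frame of refit_tray between -0.015 and 0.015 m and height (world z) of speaker_mid below 0.021 m) or (horizontal distance between lens_mid and refit_tray_knob between 0.205 and 0.235 m and x of lens_mid in the frame of refit_tray between -0.015 and 0.015 m and height (world z) of lens_mid below 0.03 m)) and ((horizontal distance between battery_mid and strip_tray_knob between 0.192 and 0.248 m and x of battery_mid in the frame of strip_tray between -0.028 and 0.028 m) or (horizontal distance between heat_sink_mid and strip_tray_knob between 0.192 and 0.248 m and x of heat_sink_mid in the frame of strip_tray between -0.028 and 0.028 m) or (horizontal distance between speaker_mid and strip_tray_knob between 0.192 and 0.248 m and x of speaker_mid in the frame of strip_tray between -0.028 and 0.028 m) or (horizontal distance between lens_mid and strip_tray_knob between 0.192 and 0.248 m and x of lens_mid in the frame of strip_tray between -0.028 and 0.028 m)) and ((horizontal distance between battery_mid and strip_tray_knob between 0.272 and 0.328 m and x of battery_mid in the frame of strip_tray between -0.028 and 0.028 m) or (horizontal distance between heat_sink_mid and strip_tray_knob between 0.272 and 0.328 m and x of heat_sink_mid in the frame of strip_tray between -0.028 and 0.028 m) or (horizontal distance between speaker_mid and strip_tray_knob between 0.272 and 0.328 m and x of speaker_mid in the frame of strip_tray between -0.028 and 0.028 m) or (horizontal distance between lens_mid and strip_tray_knob between 0.272 and 0.328 m and x of lens_mid in the frame of strip_tray between -0.028 and 0.028 m))), for 0.2 s.
3. the third part from the strip-down tray's knob stands in its refit bay (2 from the knob), earlier ones still in theirs, later ones still in the strip-down tray (((horizontal distance between battery_mid and refit_tray_knob between 0.285 and 0.315 m and x of battery_mid in the frame of refit_tray between -0.015 and 0.015 m and height (world z) of battery_mid below 0.023 m) or (horizontal distance between heat_sink_mid and refit_tray_knob between 0.285 and 0.315 m and x of heat_sink_mid in the frame of refit_tray between -0.015 and 0.015 m and height (world z) of heat_sink_mid below 0.022 m) or (horizontal distance between speaker_mid and refit_tray_knob between 0.285 and 0.315 m and x of speaker_mid in the frame of refit_tray between -0.015 and 0.015 m and height (world z) of speaker_mid below 0.021 m) or (horizontal distance between lens_mid and refit_tray_knob between 0.285 and 0.315 m and x of lens_mid in the frame of refit_tray between -0.015 and 0.015 m and height (world z) of lens_mid below 0.03 m)) and ((horizontal distance between battery_mid and refit_tray_knob between 0.205 and 0.235 m and x of battery_mid in the frame of refit_tray between -0.015 and 0.015 m and height (world z) of battery_mid below 0.023 m) or (horizontal distance between heat_sink_mid and refit_tray_knob between 0.205 and 0.235 m and x of heat_sink_mid in the frame of refit_tray between -0.015 and 0.015 m and height (world z) of heat_sink_mid below 0.022 m) or (horizontal distance between speaker_mid and refit_tray_knob between 0.205 and 0.235 m and x of speaker_mid in the frame of refit_tray between -0.015 and 0.015 m and height (world z) of speaker_mid below 0.021 m) or (horizontal distance between lens_mid and refit_tray_knob between 0.205 and 0.235 m and x of lens_mid in the frame of refit_tray between -0.015 and 0.015 m and height (world z) of lens_mid below 0.03 m)) and ((horizontal distance between battery_mid and refit_tray_knob between 0.125 and 0.155 m and x of battery_mid in the frame of refit_tray between -0.015 and 0.015 m and height (world z) of battery_mid below 0.023 m) or (horizontal distance between heat_sink_mid and refit_tray_knob between 0.125 and 0.155 m and x of heat_sink_mid in the frame of refit_tray between -0.015 and 0.015 m and height (world z) of heat_sink_mid below 0.022 m) or (horizontal distance between speaker_mid and refit_tray_knob between 0.125 and 0.155 m and x of speaker_mid in the frame of refit_tray between -0.015 and 0.015 m and height (world z) of speaker_mid below 0.021 m) or (horizontal distance between lens_mid and refit_tray_knob between 0.125 and 0.155 m and x of lens_mid in the frame of refit_tray between -0.015 and 0.015 m and height (world z) of lens_mid below 0.03 m)) and ((horizontal distance between battery_mid and strip_tray_knob between 0.272 and 0.328 m and x of battery_mid in the frame of strip_tray between -0.028 and 0.028 m) or (horizontal distance between heat_sink_mid and strip_tray_knob between 0.272 and 0.328 m and x of heat_sink_mid in the frame of strip_tray between -0.028 and 0.028 m) or (horizontal distance between speaker_mid and strip_tray_knob between 0.272 and 0.328 m and x of speaker_mid in the frame of strip_tray between -0.028 and 0.028 m) or (horizontal distance between lens_mid and strip_tray_knob between 0.272 and 0.328 m and x of lens_mid in the frame of strip_tray between -0.028 and 0.028 m))), for 0.2 s.
4. the fourth part from the strip-down tray's knob stands in its refit bay (1 from the knob), earlier ones still in theirs (((horizontal distance between battery_mid and refit_tray_knob between 0.285 and 0.315 m and x of battery_mid in the frame of refit_tray between -0.015 and 0.015 m and height (world z) of battery_mid below 0.023 m) or (horizontal distance between heat_sink_mid and refit_tray_knob between 0.285 and 0.315 m and x of heat_sink_mid in the frame of refit_tray between -0.015 and 0.015 m and height (world z) of heat_sink_mid below 0.022 m) or (horizontal distance between speaker_mid and refit_tray_knob between 0.285 and 0.315 m and x of speaker_mid in the frame of refit_tray between -0.015 and 0.015 m and height (world z) of speaker_mid below 0.021 m) or (horizontal distance between lens_mid and refit_tray_knob between 0.285 and 0.315 m and x of lens_mid in the frame of refit_tray between -0.015 and 0.015 m and height (world z) of lens_mid below 0.03 m)) and ((horizontal distance between battery_mid and refit_tray_knob between 0.205 and 0.235 m and x of battery_mid in the frame of refit_tray between -0.015 and 0.015 m and height (world z) of battery_mid below 0.023 m) or (horizontal distance between heat_sink_mid and refit_tray_knob between 0.205 and 0.235 m and x of heat_sink_mid in the frame of refit_tray between -0.015 and 0.015 m and height (world z) of heat_sink_mid below 0.022 m) or (horizontal distance between speaker_mid and refit_tray_knob between 0.205 and 0.235 m and x of speaker_mid in the frame of refit_tray between -0.015 and 0.015 m and height (world z) of speaker_mid below 0.021 m) or (horizontal distance between lens_mid and refit_tray_knob between 0.205 and 0.235 m and x of lens_mid in the frame of refit_tray between -0.015 and 0.015 m and height (world z) of lens_mid below 0.03 m)) and ((horizontal distance between battery_mid and refit_tray_knob between 0.125 and 0.155 m and x of battery_mid in the frame of refit_tray between -0.015 and 0.015 m and height (world z) of battery_mid below 0.023 m) or (horizontal distance between heat_sink_mid and refit_tray_knob between 0.125 and 0.155 m and x of heat_sink_mid in the frame of refit_tray between -0.015 and 0.015 m and height (world z) of heat_sink_mid below 0.022 m) or (horizontal distance between speaker_mid and refit_tray_knob between 0.125 and 0.155 m and x of speaker_mid in the frame of refit_tray between -0.015 and 0.015 m and height (world z) of speaker_mid below 0.021 m) or (horizontal distance between lens_mid and refit_tray_knob between 0.125 and 0.155 m and x of lens_mid in the frame of refit_tray between -0.015 and 0.015 m and height (world z) of lens_mid below 0.03 m)) and ((horizontal distance between battery_mid and refit_tray_knob between 0.045 and 0.075 m and x of battery_mid in the frame of refit_tray between -0.015 and 0.015 m and height (world z) of battery_mid below 0.023 m) or (horizontal distance between heat_sink_mid and refit_tray_knob between 0.045 and 0.075 m and x of heat_sink_mid in the frame of refit_tray between -0.015 and 0.015 m and height (world z) of heat_sink_mid below 0.022 m) or (horizontal distance between speaker_mid and refit_tray_knob between 0.045 and 0.075 m and x of speaker_mid in the frame of refit_tray between -0.015 and 0.015 m and height (world z) of speaker_mid below 0.021 m) or (horizontal distance between lens_mid and refit_tray_knob between 0.045 and 0.075 m and x of lens_mid in the frame of refit_tray between -0.015 and 0.015 m and height (world z) of lens_mid below 0.03 m))), for 0.2 s.
At the end, for the whole second after the job is handed in: Each of the four bays of the refit tray holds one part, upright (within 7 degrees), flat on the floor (within 4 mm), within 15 mm of the bay centre along and across the tray, in the reverse order of the start as secured by the stages; all released and at rest (((horizontal distance between battery_mid and refit_tray_knob between 0.045 and 0.075 m and x of battery_mid in the frame of refit_tray between -0.015 and 0.015 m and height (world z) of battery_mid below 0.023 m and y of battery_mid in the frame of refit_tray between -0.15 and 0.15 m and angle between battery_mid's own z axis and vertical below 0.12 rad) or (horizontal distance between heat_sink_mid and refit_tray_knob between 0.045 and 0.075 m and x of heat_sink_mid in the frame of refit_tray between -0.015 and 0.015 m and height (world z) of heat_sink_mid below 0.022 m and y of heat_sink_mid in the frame of refit_tray between -0.15 and 0.15 m and angle between heat_sink_mid's own z axis and vertical below 0.12 rad) or (horizontal distance between speaker_mid and refit_tray_knob between 0.045 and 0.075 m and x of speaker_mid in the frame of refit_tray between -0.015 and 0.015 m and height (world z) of speaker_mid below 0.021 m and y of speaker_mid in the frame of refit_tray between -0.15 and 0.15 m and angle between speaker_mid's own z axis and vertical below 0.12 rad) or (horizontal distance between lens_mid and refit_tray_knob between 0.045 and 0.075 m and x of lens_mid in the frame of refit_tray between -0.015 and 0.015 m and height (world z) of lens_mid below 0.03 m and y of lens_mid in the frame of refit_tray between -0.15 and 0.15 m and angle between lens_mid's own z axis and vertical below 0.12 rad)) and ((horizontal distance between battery_mid and refit_tray_knob between 0.125 and 0.155 m and x of battery_mid in the frame of refit_tray between -0.015 and 0.015 m and height (world z) of battery_mid below 0.023 m and y of battery_mid in the frame of refit_tray between -0.15 and 0.15 m and angle between battery_mid's own z axis and vertical below 0.12 rad) or (horizontal distance between heat_sink_mid and refit_tray_knob between 0.125 and 0.155 m and x of heat_sink_mid in the frame of refit_tray between -0.015 and 0.015 m and height (world z) of heat_sink_mid below 0.022 m and y of heat_sink_mid in the frame of refit_tray between -0.15 and 0.15 m and angle between heat_sink_mid's own z axis and vertical below 0.12 rad) or (horizontal distance between speaker_mid and refit_tray_knob between 0.125 and 0.155 m and x of speaker_mid in the frame of refit_tray between -0.015 and 0.015 m and height (world z) of speaker_mid below 0.021 m and y of speaker_mid in the frame of refit_tray between -0.15 and 0.15 m and angle between speaker_mid's own z axis and vertical below 0.12 rad) or (horizontal distance between lens_mid and refit_tray_knob between 0.125 and 0.155 m and x of lens_mid in the frame of refit_tray between -0.015 and 0.015 m and height (world z) of lens_mid below 0.03 m and y of lens_mid in the frame of refit_tray between -0.15 and 0.15 m and angle between lens_mid's own z axis and vertical below 0.12 rad)) and ((horizontal distance between battery_mid and refit_tray_knob between 0.205 and 0.235 m and x of battery_mid in the frame of refit_tray between -0.015 and 0.015 m and height (world z) of battery_mid below 0.023 m and y of battery_mid in the frame of refit_tray between -0.15 and 0.15 m and angle between battery_mid's own z axis and vertical below 0.12 rad) or (horizontal distance between heat_sink_mid and refit_tray_knob between 0.205 and 0.235 m and x of heat_sink_mid in the frame of refit_tray between -0.015 and 0.015 m and height (world z) of heat_sink_mid below 0.022 m and y of heat_sink_mid in the frame of refit_tray between -0.15 and 0.15 m and angle between heat_sink_mid's own z axis and vertical below 0.12 rad) or (horizontal distance between speaker_mid and refit_tray_knob between 0.205 and 0.235 m and x of speaker_mid in the frame of refit_tray between -0.015 and 0.015 m and height (world z) of speaker_mid below 0.021 m and y of speaker_mid in the frame of refit_tray between -0.15 and 0.15 m and angle between speaker_mid's own z axis and vertical below 0.12 rad) or (horizontal distance between lens_mid and refit_tray_knob between 0.205 and 0.235 m and x of lens_mid in the frame of refit_tray between -0.015 and 0.015 m and height (world z) of lens_mid below 0.03 m and y of lens_mid in the frame of refit_tray between -0.15 and 0.15 m and angle between lens_mid's own z axis and vertical below 0.12 rad)) and ((horizontal distance between battery_mid and refit_tray_knob between 0.285 and 0.315 m and x of battery_mid in the frame of refit_tray between -0.015 and 0.015 m and height (world z) of battery_mid below 0.023 m and y of battery_mid in the frame of refit_tray between -0.15 and 0.15 m and angle between battery_mid's own z axis and vertical below 0.12 rad) or (horizontal distance between heat_sink_mid and refit_tray_knob between 0.285 and 0.315 m and x of heat_sink_mid in the frame of refit_tray between -0.015 and 0.015 m and height (world z) of heat_sink_mid below 0.022 m and y of heat_sink_mid in the frame of refit_tray between -0.15 and 0.15 m and angle between heat_sink_mid's own z axis and vertical below 0.12 rad) or (horizontal distance between speaker_mid and refit_tray_knob between 0.285 and 0.315 m and x of speaker_mid in the frame of refit_tray between -0.015 and 0.015 m and height (world z) of speaker_mid below 0.021 m and y of speaker_mid in the frame of refit_tray between -0.15 and 0.15 m and angle between speaker_mid's own z axis and vertical below 0.12 rad) or (horizontal distance between lens_mid and refit_tray_knob between 0.285 and 0.315 m and x of lens_mid in the frame of refit_tray between -0.015 and 0.015 m and height (world z) of lens_mid below 0.03 m and y of lens_mid in the frame of refit_tray between -0.15 and 0.15 m and angle between lens_mid's own z axis and vertical below 0.12 rad)) and linear speed of each of battery, heat_sink, speaker, lens below 0.02 m/s); the robot touches nothing.
It fails at once if a part is dropped from more than about 2 cm, or thrown ((linear speed of battery above 0.65 m/s and contact force between battery and the fingers below 0.05 N) or (linear speed of heat_sink above 0.65 m/s and contact force between heat_sink and the fingers below 0.05 N) or (linear speed of speaker above 0.65 m/s and contact force between speaker and the fingers below 0.05 N) or (linear speed of lens above 0.65 m/s and contact force between lens and the fingers below 0.05 N)).
It fails at once if a part is tipped over (angle between any of battery_mid, heat_sink_mid, speaker_mid, lens_mid's own z axis and vertical above 0.8 rad).
It fails at once if the screw pot is pushed more than 3 cm or tipped (distance of screw_pot_mid from where it was at the start of the episode above 0.03 m or angle between screw_pot_mid's own z axis and vertical above 0.5 rad).
It also fails if it takes over 83 s, if anything falls off the work surface, if the arm or the gripper's body presses on something with over 40 N, if the wrist force passes 120 N, or if a joint passes its speed limit or range.

ROBOT

A 6-joint arm with a two-finger parallel gripper is mounted at the origin on the work surface. World frame = base frame: x ahead of the robot, y to its left, z up, the work surface at z = 0. Lengths are in m, angles in rad, forces in N, time in s.
With the tool pointing down it reaches from about 0.3 to 0.85 m from the base axis. Payload 4.2 kg.
Tool frame: the origin (TCP) lies midway between the tips of the shut fingers; the grasp point (between the pads) lies robot.grip_depth behind it (robot.grip_depth is the distance from the TCP to the grasp point, in m); z points along the fingers, x is the direction in which the jaws open and shut, and the axes are right-handed (so a half turn about z gives the same grasp; the last joint's range is limited). The gripper opens to 91 mm and grips with 3 to 60 N. Pads are 32 mm wide; open, the fingers measure 118 mm over their backs; the gripper's body (76 mm by 178 mm) begins 60 mm behind the grasp point.
Start: joints at [-1.37, 0.32, 1.565, -0, 1.257, -0.02], TCP at [0.126, -0.561, 0.214] pointing down, gripper open.
Joint ranges: [-3.11, 3.11], [-0.84, 2.01], [0.21, 2.61], [-1.34, 4.49], [0.05, 2.63], [-2.56, 2.56]. Speed limits (rad/s): [2.57, 2.57, 3.14, 3.14, 3.14, 3.14].

INTERFACE

Orientations are given as [roll, pitch, yaw] about the fixed x, y, z axes, in that order (R = Rz(yaw) Ry(pitch) Rx(roll)).
In Python, from rig import robot gives the robot as it stands. The module is installed in compiled form; this text tells all that it offers.
- The arm moves only by the shell command python3 -m crank 'ROWS' [OPENING] [FORCE]. ROWS is JSON, a list of rows, each a list of 2 entries, a list of its own where there are three numbers: the shift along the tool's x, y, z in cm, then the turn about the tool's z in degrees. A call has 1 to 10 rows; each row is the pose to reach, as a shift and turn from the pose measured when the call began, along the tool's axes at that moment; what a row does not reach only later rows make up. A row lasts 1/12 s, in which the tool goes at most 41.7 mm and 7.16 degrees, less where a joint would pass 70% of its speed; a pose out of reach is approached as far as the arm can. A call with a gripper value outside its range is refused whole. OPENING is the gripper command: -1 is fully open, 1 is shut, values between are in proportion, set as the call begins (- or left out, the last holds). The fingers move at their own pace and stop on an object; FORCE is the grip in N (left out, the last holds). Time passes only in rows, so rows that repeat a pose let the fingers close. It gives the time, the measured TCP pose, the force and the opening at its end, in the units of the state.
- robot.state(): the state, without advancing time (a new reading comes with each control period).
- robot.read_camera(name): name is "scene" or "top" or "wrist"; returns the picture (420x560x3 uint8, red, green, blue); there is no depth.
- robot.get_calibration(name): a dict with "camera_matrix" (3x3 intrinsics, pixels), "pose" (4x4, takes a point from camera to world coordinates); the wrist camera has in their place "tool_from_camera" (4x4, takes a point from camera to tool coordinates, whose origin is the TCP and whose axes are the tool frame's). Camera axes: x right, y down, z forward; pixel columns grow to the right and rows downward; lengths in m; the calibration is good to about 2 mm. A picture is of the moment at which its call begins: read the wrist's pose just before it. get_calibration takes no time and is no camera call.
- robot.finish_job(): hands the job in, once; it reports no verdict.
The state is a dict: "t": time; "joints": joint angles; "dq": joint speeds; "joint_efforts": joint torques, N m; "tool_pos": TCP position; "orientation": TCP orientation; "wrist_force": force on the tool from outside, world axes, zero at the start; "torque": the same for the moment, N m; "finger_gap": finger opening in m.
Only numpy, scipy, OpenCV 4.12 (cv2) and the standard library are available. Lean on these libraries where they do the work, as an engineer would, in place of code of your own. Each camera call takes 0.05 s, during which the arm holds its last target.

## Working session

There is one attempt and no reset: what is moved stays moved. The work goes in short steps, Python scripts to look and compute and a shell command to move; the robot and the scene stay as the last step left them, time stands still between calls to the robot, and variables do not carry over. Pictures are saved under pics/ and viewed, and the job is handed in when it is done.

```bash
mkdir -p pics; python3 - <<'E'
from rig import robot
import cv2
s=robot.state();print(s)
print(robot.grip_depth)
for n in("top","scene"):
    im=robot.read_camera(n);cv2.imwrite(f"pics/{n}0.png",im[:,:,::-1])
    c=robot.get_calibration(n);print(n,c)
print(robot.get_calibration("wrist"))
E
```

```text
{'t': 0.0, 'joints': array([-1.37001405e+00,  3.20266496e-01,  1.56568865e+00,  1.02480991e-06,
        1.25735559e+00, -2.00304173e-02]), 'dq': array([ 7.03065153e-04,  8.48018325e-04,  2.28643787e-04, -1.14271759e-03,
       -8.87877538e-06, -8.42235382e-04]), 'joint_efforts': array([ 1.27646628e-03, -4.12462771e+01, -2.31977391e+01,  7.28445989e-02,
        4.56327503e-02, -1.18694475e-04]), 'tool_pos': array([ 0.12582209, -0.56055143,  0.21313112]), 'orientation': array([-3.14155727e+00,  1.71771497e-03, -1.34998392e+00]), 'wrist_force': array([ 0.52735679, -0.02689234, -0.18669308]), 'torque': array([-0.00079396,  0.01028868,  0.0224835 ]), 'finger_gap': 0.09078310002474373}
0.0188
top {'camera_matrix': array([[467.74495132,   0.        , 283.17261335],
       [  0.        , 467.74495132, 208.4457107 ],
       [  0.        ,   0.        ,   1.        ]]), 'pose': array([[ 0.02823561, -0.99227637,  0.12079053,  0.39130109],
       [-0.99947387, -0.02995454, -0.01243821,  0.01618136],
       [ 0.01596037, -0.12037578, -0.99260009,  1.02363965],
       [ 0.        ,  0.        ,  0
[... 294 characters left out ...]
, -0.51750311,  0.45005464, -0.37547646],
       [ 0.00826044, -0.64956003, -0.76026544,  0.72780423],
       [ 0.        ,  0.        ,  0.        ,  1.        ]])}
{'camera_matrix': array([[316.61285051,   0.        , 279.59830392],
       [  0.        , 316.61285051, 207.71444493],
       [  0.        ,   0.        ,   1.        ]]), 'tool_from_camera': array([[ 9.99998617e-01,  1.26841282e-03, -1.07595062e-03,
        -4.95869325e-04],
       [-9.17896041e-04,  9.60298709e-01,  2.78972305e-01,
        -7.89541595e-02],
       [ 1.38708604e-03, -2.78970931e-01,  9.60298545e-01,
        -1.70646935e-01],
       [ 0.00000000e+00,  0.00000000e+00,  0.00000000e+00,
         1.00000000e+00]])}
```

View pics/top0.png

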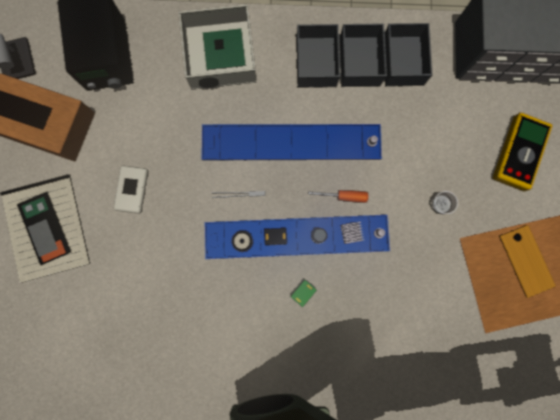

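View pics/scene0.png

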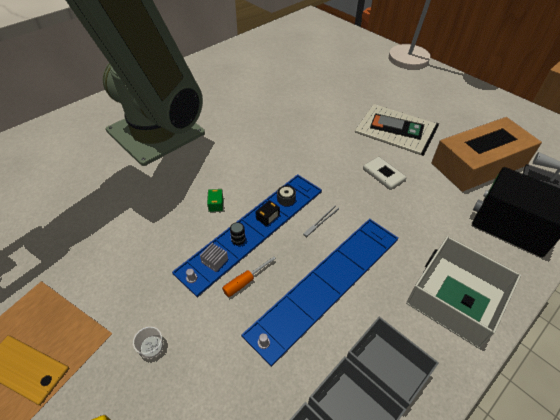

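```bash
python3 -c "
import cv2
im=cv2.imread('pics/top0.png')
cv2.imwrite('pics/c1.png',cv2.resize(im[30:210,140:400],None,fx=3,fy=3,interpolation=cv2.INTER_CUBIC))
"
```

```text
(no output)
```

Top view: the strip-down tray is the nearer one, knob at (380,233). From the knob the row is heat sink (352,233), lens (319,235), battery (275,236), speaker (242,241). The empty refit tray has its knob at (373,141). What could be confused: the green look-alike (304,292), the screwdrivers (240,194) and (340,196), and the pot (443,203). I'll check this in close crops.

```bash
python3 -c "
import cv2
im=cv2.imread('pics/top0.png')
cv2.imwrite('pics/c2.png',cv2.resize(im[205:265,198:398],None,fx=4,fy=4,interpolation=cv2.INTER_CUBIC))
cv2.imwrite('pics/c3.png',cv2.resize(im[115:170,195:395],None,fx=4,fy=4,interpolation=cv2.INTER_CUBIC))
"
```

```text
(no output)
```

View pics/c2.png

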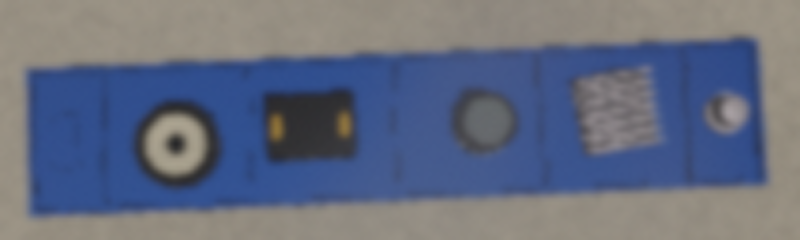

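View pics/c3.png

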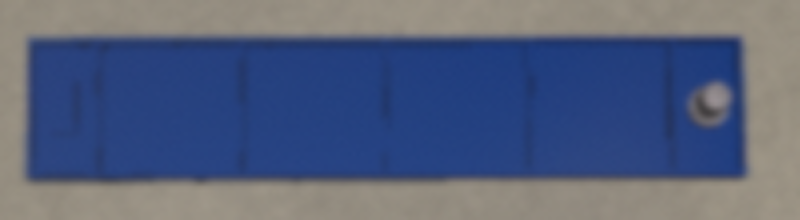

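```bash
cat > h.py <<'E'
import numpy as np, cv2
from rig import robot
c=robot.get_calibration("top");K=c["camera_matrix"];P=c["pose"]
def bp(uv,z,K=K,P=P):
    uv=np.atleast_2d(np.array(uv,float))
    d=np.c_[(uv-[K[0,2],K[1,2]])/[K[0,0],K[1,1]],np.ones(len(uv))]@P[:3,:3].T
    o=P[:3,3]; return (o+d*((z-o[2])/d[:,2])[:,None])[:,:2]
def wristbp(uv,z,s):
    from scipy.spatial.transform import Rotation as R
    c=robot.get_calibration("wrist");T=np.eye(4);T[:3,:3]=R.from_euler('xyz',s['orientation']).as_matrix();T[:3,3]=s['tool_pos']
    return bp(uv,z,c["camera_matrix"],T@c["tool_from_camera"])
def tray(mask):
    cs,_=cv2.findContours(mask,cv2.RETR_EXTERNAL,cv2.CHAIN_APPROX_NONE)
    out=[]
    for k in cs:
        if cv2.contourArea(k)<2000: continue
        w=bp(k[:,0,:],.009)
        (cx,cy),(a,b),th=cv2.minAreaRect((w*1000).astype(np.float32))
        bx=cv2.boxPoints(((cx,cy),(a,b),th)); e=[bx[1]-bx[0],bx[2]-bx[1]]; e=max(e,key=np.linalg.norm)
        yaw=np.arctan2(-e[0],e[1])
        if yaw>np.pi/2:yaw-=np.pi
        if yaw<-np.pi/2:yaw+=np.pi
        out.append((cx,cy,a,b,yaw))
    return out
E
python3 - <<'E'
from h import *
im=cv2.imread('pics/top0.png')
h=cv2.cvtColor(im,cv2.COLOR_BGR2HSV)
m=cv2.inRange(h,(105,130,50),(125,255,255))
m[:110]=0;m[270:]=0
for t in tray(m):print(np.round(t,3))
f=lambda u,v:(198+(u+.5)/4-.5,205+(v+.5)/4-.5)
for n,u,v,z in[("hs",617,110,.032),("lens",485,122,.048),("bat",311,125,.034),("spk",176,144,.0315),("sknob",728,112,.03)]:print(n,bp(f(u,v),z).round(4))
print("hs corners",bp([f(*q) for q in[(572,78),(650,66),(663,144),(590,155)]],.032).round(4))
print("bat corners",bp([f(*q) for q in[(265,93),(353,91),(356,157),(269,161)]],.034).round(4))
print("rknob",bp((195+(714+.5)/4-.5,115+(98+.5)/4-.5),.03), "pot",bp((443,203),.02))
E
```

```text
[ 4.55004e+02 -2.75190e+01  7.66140e+01  3.94243e+02  7.30000e-02]
[ 6.65337e+02 -1.06530e+01  7.54880e+01  3.93500e+02  3.30000e-02]
hs [[ 0.4657 -0.1438]]
lens [[ 0.4561 -0.0722]]
bat [[0.4528 0.0186]]
spk [[0.4408 0.0897]]
sknob [[ 0.4665 -0.2035]]
hs corners [[ 0.482  -0.1196]
 [ 0.4897 -0.1612]
 [ 0.4483 -0.1685]
 [ 0.4413 -0.1297]]
bat corners [[ 0.469   0.0435]
 [ 0.4715 -0.0031]
 [ 0.4366 -0.0056]
 [ 0.4332  0.0402]]
rknob [[ 0.6707518  -0.18854947]] pot [[ 0.53586985 -0.34384524]]
```

```bash
cat >> h.py <<'E'
def go(x,y,z,yaw,s=None):
    s=s or robot.state()
    p=s['tool_pos'];from scipy.spatial.transform import Rotation as R
    M=R.from_euler('xyz',s['orientation']).as_matrix()
    d=M.T@(np.array([x,y,z])-p)*100
    cy=np.arctan2(M[1,0],M[0,0]);t=-np.degrees((yaw-cy+np.pi)%(2*np.pi)-np.pi)
    print("t%.2f"%s['t'],"cm",d.round(2),"turn",round(t,1),"pos",p.round(4),"yaw",round(cy,3),"gap",round(s['finger_gap'],4),"F",s['wrist_force'].round(1))
E
python3 -c "
from h import *
go(.4657,-.1438,.13,.18)"
```

```text
t0.10 cm [-33.21 -42.29   8.37] turn -87.7 pos [ 0.1258 -0.5606  0.2132] yaw -1.35 gap 0.091 F [ 0.   0.7 -0.3]
```

```bash
python3 -m crank '[[[-2,-3,0],-6],[[-4,-6,1],-12],[[-7,-9,2],-18],[[-10,-12,2],-25],[[-12,-16,3],-31],[[-15,-19,4],-38],[[-17,-22,4],-44],[[-20,-25,5],-51],[[-22,-28,5],-58],[[-25,-32,6],-65]]' -1 20; python3 -c "
from h import *
go(.4657,-.1438,.13,.18)"
```

```text
t: 0.93
tool_pos: [0.3785, -0.252, 0.1558]
orientation: [-3.141, -0.001, -0.21]
wrist_force: [0.5, -1.1, -0.5]
finger_gap: 0.0911
t0.93 cm [  6.27 -12.4    2.6 ] turn -22.3 pos [ 0.3785 -0.252   0.1558] yaw -0.21 gap 0.0911 F [ 0.5 -1.1 -0.5]
```

```bash
python3 -m crank '[[[2,-4,1],-7],[[4,-8,2],-14],[[6,-11.5,2.6],-20],[[6.3,-12.4,2.6],-22.3],[[6.3,-12.4,2.6],-22.3],[[6.3,-12.4,2.6],-22.3]]'; python3 - <<'E'
from h import *
s=robot.state();im=robot.read_camera("wrist");cv2.imwrite("pics/w1.png",im[:,:,::-1])
import pickle;pickle.dump(s,open("s1.pkl","wb"))
go(.4657,-.1438,.012,.18,s)
E
```

```text
t: 1.43
tool_pos: [0.4659, -0.1431, 0.1295]
orientation: [-3.141, 0.0, 0.181]
wrist_force: [0.4, -0.8, -0.2]
finger_gap: 0.0913
t1.43 cm [-0.03  0.07 11.75] turn 0.1 pos [ 0.4659 -0.1431  0.1295] yaw 0.181 gap 0.0913 F [ 0.4 -0.8 -0.2]
```

View pics/w1.png

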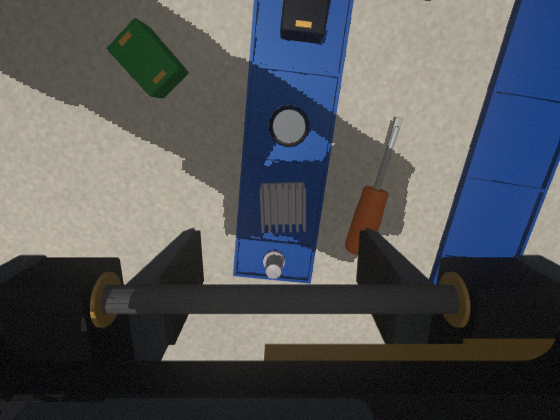

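```bash
python3 - <<'E'
import cv2
im=cv2.imread('pics/w1.png')
cv2.imwrite('pics/w1c.png',cv2.resize(im[90:285,220:345],None,fx=4,fy=4,interpolation=cv2.INTER_CUBIC)[:600*1+180])
cv2.imwrite('pics/w1c.png',cv2.resize(im[150:290,220:360],None,fx=4,fy=4,interpolation=cv2.INTER_CUBIC))
E
```

```text
(no output)
```

View pics/w1c.png

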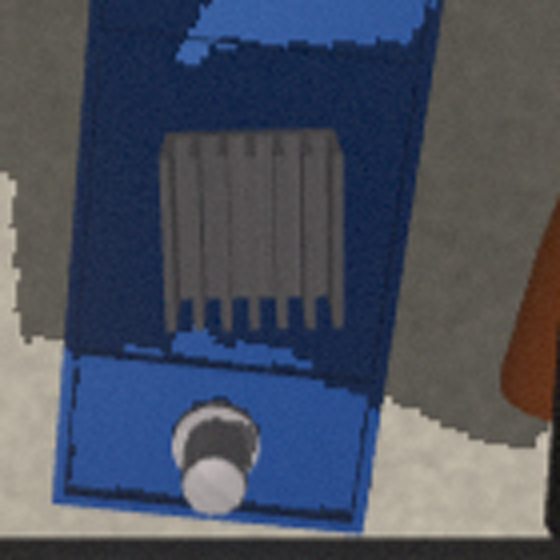

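```bash
python3 - <<'E'
from h import *
import pickle;s=pickle.load(open('s1.pkl','rb'))
f=lambda u,v:(220+(u+.5)/4-.5,150+(v+.5)/4-.5)
q=wristbp([f(161,150),f(343,150),f(342,329),f(167,330)],.032,s);print(q.round(4),q.mean(0))
print("knob",wristbp(f(214,487),.03,s),wristbp(f(216,446),.004,s))
print("lens",wristbp((290,126),.048,s))
print("corner",wristbp([f(55,502),f(362,530)],.009,s))
from math import *
c=np.array([.455,-.0275]);print([ (c+R).round(4) for R in [np.array([-sin(.073)*y,cos(.073)*y]) for y in(-.2,-.18)]])
E
```

```text
[[ 0.4453 -0.126 ]
 [ 0.484  -0.1188]
 [ 0.4922 -0.1592]
 [ 0.4535 -0.1666]] [ 0.46876711 -0.14263804]
knob [[ 0.47090577 -0.20417474]] [[ 0.47122292 -0.20606248]]
lens [[ 0.46064999 -0.07058265]]
corner [[ 0.4332851  -0.22651102]
 [ 0.51188873 -0.22008299]]
[array([ 0.4696, -0.227 ]), array([ 0.4681, -0.207 ])]
```

```bash
python3 -m crank '[[[0.1,0,3],0],[[0.2,0,6],0],[[0.2,0,9],0],[[0.2,0,11],0],[[0.2,0,11.7],0],[[0.2,0,11.7],0],[[0.2,0,11.7],0]]' -1 20; python3 -m crank '[[[0,0,0],0],[[0,0,0],0],[[0,0,0],0],[[0,0,0],0],[[0,0,0],0],[[0,0,0],0]]' 1 20;  python3 -c "
from h import *
go(.66,.1,.1,.03)"
```

```text
t: 2.07
tool_pos: [0.4676, -0.1445, 0.0134]
orientation: [3.141, -0.001, 0.178]
wrist_force: [0.4, -0.1, 1.2]
finger_gap: 0.0911
t: 2.57
tool_pos: [0.4677, -0.1445, 0.0137]
orientation: [3.141, -0.001, 0.178]
wrist_force: [0.1, -0.7, -1.0]
finger_gap: 0.0542
t2.57 cm [ 23.27 -20.65  -8.62] turn 8.5 pos [ 0.4677 -0.1445  0.0137] yaw 0.178 gap 0.0542 F [ 0.1 -0.7 -1. ]
```

```bash
python3 -m crank '[[[0,0,0],0],[[0,0,0],0],[[0,0,0],0],[[0,0,0],0]]' 1 20; python3 -m crank '[[[0,0,-1.5],0],[[0,0,-3.5],0],[[0,0,-6],0],[[0,0,-8],0],[[0,0,-9],0],[[0,0,-9],0]]'; python3 -c "
from h import *
go(.662,.109,.1,.033)"
```

```text
t: 2.9
tool_pos: [0.4679, -0.1445, 0.0137]
orientation: [3.141, -0.001, 0.178]
wrist_force: [0.5, 0.0, 1.3]
finger_gap: 0.0399
t: 3.4
tool_pos: [0.4692, -0.1449, 0.1059]
orientation: [3.139, -0.006, 0.178]
wrist_force: [-0.5, -0.4, -1.6]
finger_gap: 0.0394
t3.40 cm [ 23.48 -21.58   0.66] turn 8.3 pos [ 0.4692 -0.1449  0.1059] yaw 0.178 gap 0.0394 F [-0.5 -0.4 -1.6]
```

```bash
python3 -m crank '[[[1.2,-1,0],1],[[3.3,-3,0],2],[[5.6,-5.2,0],3],[[8.3,-7.6,0],4],[[11,-10,0],5],[[13.7,-12.4,0],6],[[16.3,-15,0],7],[[18.8,-17.2,0],8],[[20.9,-19.2,0],8.3],[[22.4,-20.6,0],8.3]]'; python3 -c "
from h import *
go(.662,.109,.1,.033)"
```

```text
t: 4.23
tool_pos: [0.6538, 0.1001, 0.1046]
orientation: [3.14, -0.004, 0.035]
wrist_force: [0.1, -0.3, -0.3]
finger_gap: 0.0395
t4.23 cm [ 0.85 -0.87  0.46] turn 0.1 pos [0.6538 0.1001 0.1046] yaw 0.035 gap 0.0395 F [ 0.1 -0.3 -0.3]
```

```bash
python3 -m crank '[[[0.6,-0.6,0.2],0],[[0.9,-0.9,0.4],0],[[0.9,-0.9,0.4],0],[[0.9,-0.9,0.4],0]]'; python3 - <<'E'
from h import *
s=robot.state();im=robot.read_camera("wrist");cv2.imwrite("pics/w2.png",im[:,:,::-1])
im=robot.read_camera("top");cv2.imwrite("pics/t2.png",im[:,:,::-1])
import pickle;pickle.dump(s,open("s2.pkl","wb"))
go(.662,.109,.0145,.033)
E
```

```text
t: 4.57
tool_pos: [0.6613, 0.1082, 0.0995]
orientation: [3.139, -0.001, 0.034]
wrist_force: [-0.9, 1.0, -1.2]
finger_gap: 0.04
t4.67 cm [ 0.01 -0.12  8.6 ] turn 0.0 pos [0.6617 0.108  0.1005] yaw 0.034 gap 0.0398 F [-0.4 -0.  -0.7]
```

View pics/w2.png

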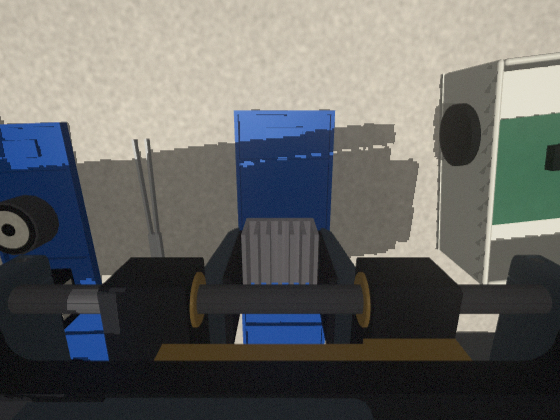

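```bash
python3 - <<'E'
from h import *
import pickle;s=pickle.load(open('s2.pkl','rb'))
q=wristbp([(235,111.5),(335,111),(240,205),(331.5,205)],.009,s);print(q.round(4))
a=q[:2].mean(0);print(a, a+.2*np.array([np.sin(.033),-np.cos(.033)]), a+.08*np.array([np.sin(.033),-np.cos(.033)]))
E
```

```text
[[0.6233 0.1898]
 [0.7021 0.1929]
 [0.6272 0.1132]
 [0.7055 0.116 ]]
[0.66266978 0.19133319] [ 0.66926858 -0.00855792] [0.6653093  0.11137674]
```

```bash
python3 -m crank '[[[0.1,-0.1,2],0],[[0.2,-0.1,4.5],0],[[0.2,-0.1,6.5],0],[[0.2,-0.1,7.8],0],[[0.2,-0.1,8.4],0],[[0.2,-0.1,8.7],0],[[0.2,-0.1,8.7],0],[[0.2,-0.1,8.7],0]]'; python3 -c "
from h import *
go(.662,.109,.0138,.033)"
```

```text
t: 5.33
tool_pos: [0.6646, 0.1085, 0.0146]
orientation: [3.14, -0.005, 0.033]
wrist_force: [0.2, -0.5, -0.1]
finger_gap: 0.0399
t5.33 cm [-0.26 -0.06  0.08] turn -0.0 pos [0.6646 0.1085 0.0146] yaw 0.033 gap 0.0399 F [ 0.2 -0.5 -0.1]
```

```bash
python3 -m crank '[[[0,0,0.08],0],[[0,0,0.08],0]]'; python3 -m crank '[[[0,0,0],0],[[0,0,0],0],[[0,0,0],0],[[0,0,0],0],[[0,0,0],0]]' -0.5; python3 -m crank '[[[0,0,-2],0],[[0,0,-5],0],[[0,0,-8],0],[[0,0,-10],0],[[0,0,-10],0]]'; python3 -c "
from h import *
go(.459,-.0715,.14,.073)"
```

```text
t: 5.5
tool_pos: [0.6652, 0.1084, 0.0147]
orientation: [3.14, -0.007, 0.033]
wrist_force: [-0.9, -0.4, -1.5]
finger_gap: 0.04
t: 5.92
tool_pos: [0.6652, 0.1084, 0.0148]
orientation: [3.14, -0.007, 0.033]
wrist_force: [-0.8, 0.2, -0.3]
finger_gap: 0.0676
t: 6.33
tool_pos: [0.6676, 0.1091, 0.1204]
orientation: [3.141, -0.017, 0.033]
wrist_force: [0.2, 0.3, 0.5]
finger_gap: 0.0683
t6.33 cm [-21.4   17.37  -2.32] turn -2.3 pos [0.6676 0.1091 0.1204] yaw 0.033 gap 0.0683 F [0.2 0.3 0.5]
```

```bash
python3 -m crank '[[[-3,2.4,-1],-1],[[-6,5,-2],-2],[[-9,7.5,-2],-2.3],[[-12,9.8,-2],-2.3],[[-15,12.2,-2],-2.3],[[-18,14.6,-2],-2.3],[[-20.5,16.6,-2],-2.3],[[-21.3,17.3,-1],-2.3],[[-21.3,17.3,0],-2.3],[[-21.3,17.3,0],-2.3]]';  python3 - <<'E'
from h import *
s=robot.state();im=robot.read_camera("wrist");cv2.imwrite("pics/w3.png",im[:,:,::-1])
im=robot.read_camera("top");cv2.imwrite("pics/t3.png",im[:,:,::-1])
cv2.imwrite('pics/t3c.png',cv2.resize(im[115:270,195:395,::-1],None,fx=3.5,fy=3.5,interpolation=cv2.INTER_CUBIC))
import pickle;pickle.dump(s,open("s3.pkl","wb"))
go(.46,-.071,.016,.073,s)
E
```

```text
t: 7.17
tool_pos: [0.458, -0.0711, 0.1149]
orientation: [3.141, -0.013, 0.071]
wrist_force: [0.1, -0.5, 0.0]
finger_gap: 0.0684
t7.17 cm [0.07 0.   9.9 ] turn -0.1 pos [ 0.458  -0.0711  0.1149] yaw 0.071 gap 0.0684 F [ 0.1 -0.5  0. ]
```

View pics/w3.png

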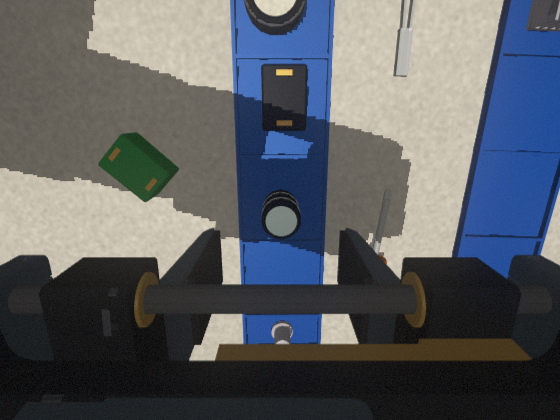

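View pics/t3c.png

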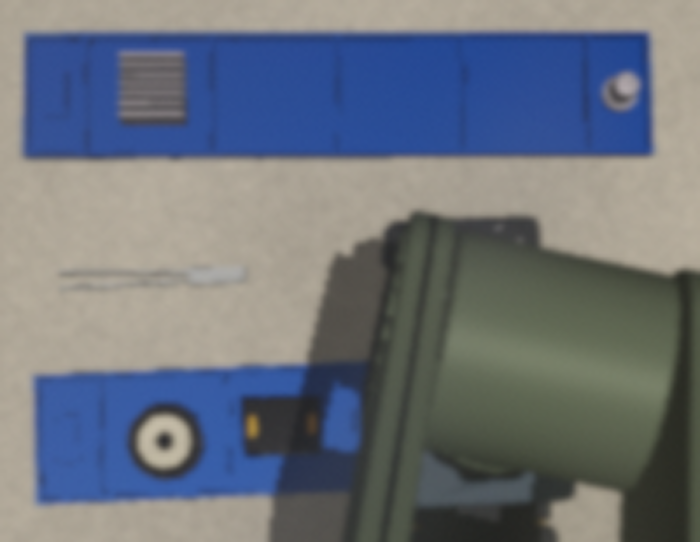

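```bash
python3 - <<'E'
from h import *
import pickle;s=pickle.load(open('s3.pkl','rb'))
f=lambda u,v:(195+(u+.5)/3.5-.5,115+(v+.5)/3.5-.5)
print("hs",bp(f(153,87),.032),"bay",bp([f(24,34),f(651,33),f(653,155),f(24,157)],.009).round(4), bp(f(628,83),.03))
print("lens",wristbp((281.5,219.5),.048,s),"bat",wristbp((285,98),.034,s))
E
```

```text
hs [[0.65977789 0.10529053]] bay [[ 0.6979  0.1907]
 [ 0.7118 -0.2096]
 [ 0.6321 -0.2111]
 [ 0.6181  0.1867]] [[ 0.67254249 -0.19061612]]
lens [[ 0.46021223 -0.06980505]] bat [[0.45634662 0.0216637 ]]
```

```bash
python3 -m crank '[[[0.1,0,2],0],[[0.1,-0.1,5],0],[[0.1,-0.1,7.5],0],[[0.1,-0.1,9],0],[[0.1,-0.1,9.8],0],[[0.1,-0.1,9.8],0],[[0.1,-0.1,9.8],0]]'; python3 -m crank '[[[0,0,0],0],[[0,0,0],0],[[0,0,0],0],[[0,0,0],0],[[0,0,0],0],[[0,0,0],0],[[0,0,0],0],[[0,0,0],0]]' 1 20; python3 -m crank '[[[0,0,-1.5],0],[[0,0,-3.5],0],[[0,0,-6],0],[[0,0,-8],0],[[0,0,-9],0],[[0,0,-9],0]]'; python3 -c "
from h import *
go(.668,.034,.1,.033)"
```

```text
t: 7.85
tool_pos: [0.4634, -0.0694, 0.0187]
orientation: [3.141, -0.017, 0.073]
wrist_force: [-0.2, 0.1, 0.6]
finger_gap: 0.0682
t: 8.52
tool_pos: [0.4632, -0.0695, 0.0189]
orientation: [3.141, -0.016, 0.073]
wrist_force: [-1.9, 0.5, 4.4]
finger_gap: 0.0317
t: 9.02
tool_pos: [0.4635, -0.0698, 0.1111]
orientation: [3.139, -0.022, 0.073]
wrist_force: [0.4, 0.5, -0.5]
finger_gap: 0.0321
t9.02 cm [21.13 -8.86  1.54] turn 2.3 pos [ 0.4635 -0.0698  0.1111] yaw 0.073 gap 0.0321 F [ 0.4  0.5 -0.5]
```

```bash
python3 -m crank '[[[1.5,-0.6,0],1],[[4,-1.7,0],2],[[7,-3,0],2.3],[[10,-4.2,0],2.3],[[13,-5.5,0],2.3],[[16,-6.7,0],2.3],[[18.5,-7.8,0],2.3],[[20.2,-8.5,0],2.3],[[21.1,-8.9,0],2.3],[[21.1,-8.9,0],2.3]]'; python3 -m crank '[[[0,0,0],0],[[0,0,0],0]]'; python3 -c "
from h import *
go(.668,.034,.0195,.033)"
```

```text
t: 9.85
tool_pos: [0.6683, 0.0353, 0.1136]
orientation: [3.14, -0.021, 0.034]
wrist_force: [0.2, -0.7, -0.4]
finger_gap: 0.0315
t: 10.02
tool_pos: [0.6667, 0.0348, 0.1125]
orientation: [3.14, -0.018, 0.034]
wrist_force: [-0.6, -0.1, -1.6]
finger_gap: 0.0316
t10.02 cm [-0.04  0.07  9.31] turn 0.0 pos [0.6667 0.0348 0.1125] yaw 0.034 gap 0.0316 F [-0.6 -0.1 -1.6]
```

```bash
python3 -m crank '[[[0,0,2],0],[[0,0.1,4.5],0],[[0,0.1,6.8],0],[[0,0.1,8.2],0],[[0,0.1,8.9],0],[[0,0.1,9.3],0],[[0,0.1,9.3],0],[[0,0.1,9.3],0],[[0,0.1,9.3],0]]'; python3 -c "
from h import *
go(.668,.034,.019,.033)"
```

```text
t: 10.77
tool_pos: [0.6691, 0.0336, 0.0207]
orientation: [3.14, -0.02, 0.034]
wrist_force: [0.2, -0.4, -0.5]
finger_gap: 0.0316
t10.77 cm [-0.11 -0.04  0.17] turn 0.0 pos [0.6691 0.0336 0.0207] yaw 0.034 gap 0.0316 F [ 0.2 -0.4 -0.5]
```

```bash
python3 -m crank '[[[-0.1,0,0.2],0],[[-0.1,0,0.25],0],[[-0.1,0,0.25],0]]'; python3 -c "
from h import *
go(.668,.034,.019,.033)"
```

```text
t: 11.02
tool_pos: [0.6686, 0.0335, 0.0191]
orientation: [3.14, -0.021, 0.034]
wrist_force: [-0.2, 0.4, 3.3]
finger_gap: 0.0317
t11.02 cm [-0.05 -0.05  0.01] turn 0.0 pos [0.6686 0.0335 0.0191] yaw 0.034 gap 0.0317 F [-0.2  0.4  3.3]
```

Touching the floor (3.3 N). I'll release, lift, and look.

```bash
python3 -m crank '[[[0,0,0],0],[[0,0,0],0],[[0,0,0],0],[[0,0,0],0],[[0,0,0],0],[[0,0,0],0],[[0,0,0],0]]' -0.5; python3 -m crank '[[[0,0,-1],0],[[0,0,-3],0],[[0,0,-6],0],[[0,0,-9],0],[[0,0,-9],0],[[0,0,-9],0]]'; python3 -c "
from h import *
go(.457,.0215,.13,.065)"
```

```text
t: 11.6
tool_pos: [0.6685, 0.0336, 0.019]
orientation: [3.14, -0.021, 0.034]
wrist_force: [0.3, -0.3, 0.2]
finger_gap: 0.068
t: 12.1
tool_pos: [0.668, 0.0337, 0.1121]
orientation: [3.14, -0.027, 0.034]
wrist_force: [-0.7, -0.1, -0.7]
finger_gap: 0.0684
t12.10 cm [-21.08   0.51  -2.35] turn -1.8 pos [0.668  0.0337 0.1121] yaw 0.034 gap 0.0684 F [-0.7 -0.1 -0.7]
```

```bash
python3 -m crank '[[[-2,0,0],-1],[[-5,0.1,0],-1.8],[[-8.5,0.2,0],-1.8],[[-12,0.3,0],-1.8],[[-15.5,0.4,0],-1.8],[[-18.5,0.5,0],-1.8],[[-20.5,0.5,0],-1.8],[[-21.1,0.5,0],-1.8],[[-21.1,0.5,0],-1.8],[[-21.1,0.5,0],-1.8]]'; python3 -m crank '[[[0,0,0],0],[[0,0,0],0]]';  python3 - <<'E'
from h import *
s=robot.state();im=robot.read_camera("wrist");cv2.imwrite("pics/w4.png",im[:,:,::-1])
im=robot.read_camera("top");cv2.imwrite("pics/t4.png",im[:,:,::-1])
cv2.imwrite('pics/t4c.png',cv2.resize(im[115:270,195:395,::-1],None,fx=3.5,fy=3.5,interpolation=cv2.INTER_CUBIC))
import pickle;pickle.dump(s,open("s4.pkl","wb"));print(s['orientation'])
go(.457,.0215,.014,.065,s)
E
```

```text
t: 12.93
tool_pos: [0.4586, 0.0216, 0.1066]
orientation: [3.139, -0.028, 0.065]
wrist_force: [0.5, 0.5, -1.2]
finger_gap: 0.0686
t: 13.1
tool_pos: [0.4605, 0.0217, 0.1065]
orientation: [3.139, -0.029, 0.065]
wrist_force: [1.0, -0.8, 0.2]
finger_gap: 0.0682
[ 3.13921714 -0.02937546  0.06520019]
t13.10 cm [-0.62 -0.03  9.24] turn 0.0 pos [0.4605 0.0217 0.1065] yaw 0.065 gap 0.0682 F [ 1.  -0.8  0.2]
```

View pics/w4.png

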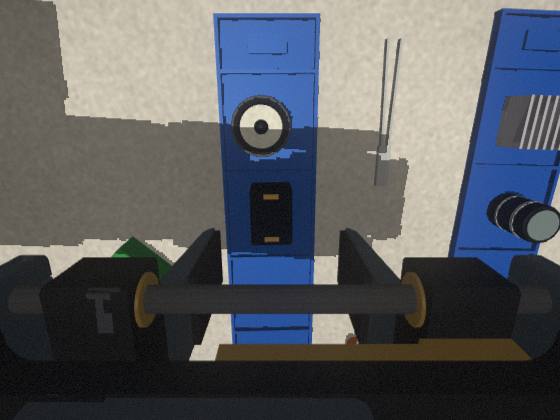

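View pics/t4c.png

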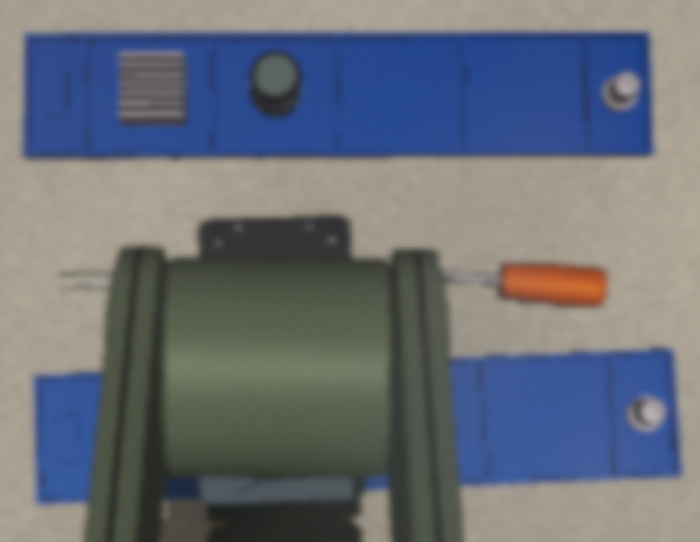

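```bash
python3 - <<'E'
from h import *
import pickle;s=pickle.load(open('s4.pkl','rb'))
q=wristbp([(271.2,197),(271.7,240)],.0345,s);p=q.mean(0);print("bat",q.round(4),p)
print("spk",wristbp((261,126),.0315,s))
f=lambda u,v:(195+(u+.5)/3.5-.5,115+(v+.5)/3.5-.5)
print("lens",bp(f(275,76),.048))
go(p[0],p[1],.013,.065,s)
E
```

```text
bat [[0.4547 0.0394]
 [0.4572 0.003 ]] [0.45593327 0.0212035 ]
spk [[0.44386174 0.09298706]]
lens [[0.66477045 0.0296559 ]]
t13.10 cm [-0.73 -0.    9.33] turn 0.0 pos [0.4605 0.0217 0.1065] yaw 0.065 gap 0.0682 F [ 1.  -0.8  0.2]
```

```bash
python3 -m crank '[[[-0.3,0,2],0],[[-0.6,0,5],0],[[-0.8,0,7.5],0],[[-0.8,0,8.8],0],[[-0.8,0,9.3],0],[[-0.8,0,9.4],0],[[-0.8,0,9.4],0]]'; python3 -m crank '[[[0,0,0],0],[[0,0,0],0],[[0,0,0],0],[[0,0,0],0],[[0,0,0],0],[[0,0,0],0],[[0,0,0],0],[[0,0,0],0]]' 1 20; python3 -m crank '[[[0,0,-1.5],0],[[0,0,-3.5],0],[[0,0,-6],0],[[0,0,-8],0],[[0,0,-9],0],[[0,0,-9],0],[[0,0,-9],0]]'; python3 -c "
from h import *
go(.671,-.047,.1,.033)"
```

```text
t: 13.78
tool_pos: [0.4552, 0.0211, 0.0124]
orientation: [3.139, -0.029, 0.065]
wrist_force: [-0.5, -0.4, 0.8]
finger_gap: 0.0685
t: 14.45
tool_pos: [0.4554, 0.0211, 0.0127]
orientation: [3.139, -0.029, 0.065]
wrist_force: [-1.0, 0.8, 3.9]
finger_gap: 0.0343
t: 15.03
tool_pos: [0.4525, 0.0212, 0.1025]
orientation: [3.139, -0.03, 0.065]
wrist_force: [0.3, 0.6, -1.7]
finger_gap: 0.0343
t15.03 cm [21.34  8.22  0.91] turn 1.8 pos [0.4525 0.0212 0.1025] yaw 0.065 gap 0.0343 F [ 0.3  0.6 -1.7]
```

```bash
python3 -m crank '[[[1.5,0.6,0],1],[[4,1.5,0],1.8],[[7,2.7,0.2],1.8],[[10,3.9,0.4],1.8],[[13,5,0.5],1.8],[[16,6.2,0.6],1.8],[[18.5,7.2,0.7],1.8],[[20.3,7.9,0.8],1.8],[[21.3,8.2,0.9],1.8],[[21.3,8.2,0.9],1.8]]'; python3 -m crank '[[[0,0,0],0],[[0,0,0],0]]'; python3 -c "
from h import *
go(.671,-.047,.0135,.033)"
```

```text
t: 15.87
tool_pos: [0.6717, -0.0475, 0.097]
orientation: [3.14, -0.027, 0.033]
wrist_force: [0.1, -0.1, -2.0]
finger_gap: 0.034
t: 16.03
tool_pos: [0.6699, -0.0473, 0.0949]
orientation: [3.141, -0.023, 0.033]
wrist_force: [0.1, -0.2, -1.0]
finger_gap: 0.034
t16.03 cm [-0.08 -0.03  8.14] turn 0.0 pos [ 0.6699 -0.0473  0.0949] yaw 0.033 gap 0.034 F [ 0.1 -0.2 -1. ]
```

```bash
python3 -m crank '[[[-0.1,0,2],0],[[-0.1,0,4.2],0],[[-0.1,0,6.2],0],[[-0.1,0,7.4],0],[[-0.1,0,7.8],0],[[-0.1,0,8.1],0],[[-0.1,0,8.2],0],[[-0.1,0,8.2],0],[[-0.1,0,8.2],0]]'; python3 -c "
from h import *
go(.671,-.047,.0128,.033)"
```

```text
t: 16.78
tool_pos: [0.6716, -0.0473, 0.0141]
orientation: [3.141, -0.025, 0.033]
wrist_force: [0.3, -0.9, -1.3]
finger_gap: 0.0344
t16.78 cm [-0.06 -0.03  0.13] turn 0.0 pos [ 0.6716 -0.0473  0.0141] yaw 0.033 gap 0.0344 F [ 0.3 -0.9 -1.3]
```

```bash
python3 -m crank '[[[0,0,0.15],0],[[0,0,0.2],0],[[0,0,0.2],0]]'; python3 -m crank '[[[0,0,0],0],[[0,0,0],0],[[0,0,0],0],[[0,0,0],0],[[0,0,0],0],[[0,0,0],0],[[0,0,0],0]]' -0.6; python3 -m crank '[[[0,0,-1],0],[[0,0,-3],0],[[0,0,-6],0],[[0,0,-9],0],[[0,0,-9],0],[[0,0,-9],0]]'; python3 -c "
from h import *
go(.4445,.0925,.12,.073)"
```

```text
t: 17.03
tool_pos: [0.6721, -0.0473, 0.0128]
orientation: [3.14, -0.027, 0.033]
wrist_force: [0.1, -1.3, 0.1]
finger_gap: 0.0346
t: 17.62
tool_pos: [0.6721, -0.0474, 0.0128]
orientation: [3.14, -0.026, 0.033]
wrist_force: [0.6, 0.1, -0.6]
finger_gap: 0.0731
t: 18.12
tool_pos: [0.6712, -0.0475, 0.1059]
orientation: [3.14, -0.032, 0.033]
wrist_force: [-0.8, 0.3, 0.2]
finger_gap: 0.0726
t18.12 cm [-22.13 -14.74  -2.15] turn -2.3 pos [ 0.6712 -0.0475  0.1059] yaw 0.033 gap 0.0726 F [-0.8  0.3  0.2]
```

```bash
python3 -m crank '[[[-2,-1.3,0],-1],[[-5,-3.3,0],-2.3],[[-8,-5.3,0],-2.3],[[-11,-7.3,0],-2.3],[[-14,-9.3,0],-2.3],[[-17,-11.3,0],-2.3],[[-19.5,-13,0],-2.3],[[-21.5,-14.3,0],-2.3],[[-22.1,-14.7,0],-2.3],[[-22.1,-14.7,0],-2.3]]'; python3 -m crank '[[[0,0,0],0],[[0,0,0],0]]';  python3 - <<'E'
from h import *
s=robot.state();im=robot.read_camera("wrist");cv2.imwrite("pics/w5.png",im[:,:,::-1])
im=robot.read_camera("top");cv2.imwrite("pics/t5.png",im[:,:,::-1])
cv2.imwrite('pics/t5c.png',cv2.resize(im[115:270,195:395,::-1],None,fx=3.5,fy=3.5,interpolation=cv2.INTER_CUBIC))
import pickle;pickle.dump(s,open("s5.pkl","wb"));print(s['orientation'])
go(.4445,.0925,.0125,.073,s)
E
```

```text
t: 18.95
tool_pos: [0.4435, 0.0926, 0.098]
orientation: [3.138, -0.03, 0.075]
wrist_force: [0.6, -0.6, 0.2]
finger_gap: 0.0726
t: 19.12
tool_pos: [0.4445, 0.0923, 0.0978]
orientation: [3.138, -0.03, 0.075]
wrist_force: [0.0, 0.2, 0.9]
finger_gap: 0.0731
[ 3.13799537 -0.02998272  0.07493541]
t19.12 cm [-0.25 -0.06  8.53] turn 0.1 pos [0.4445 0.0923 0.0978] yaw 0.075 gap 0.0731 F [0.  0.2 0.9]
```

View pics/w5.png

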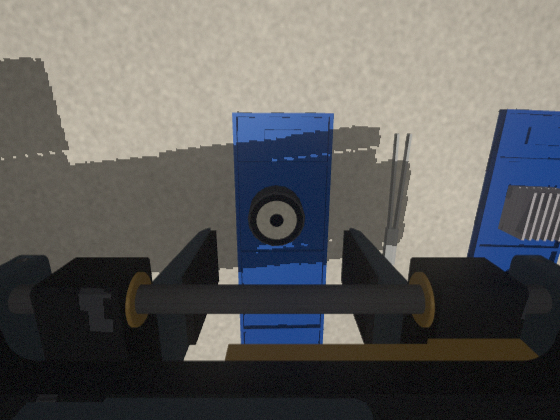

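View pics/t5c.png

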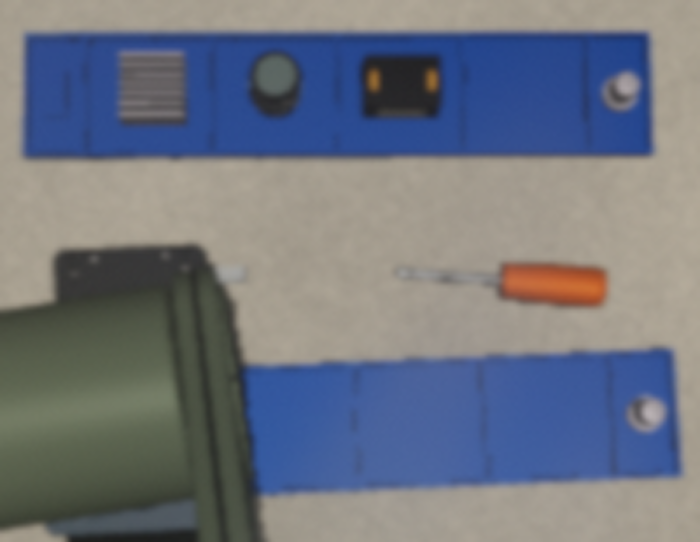

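```bash
python3 - <<'E'
from h import *
import pickle;s=pickle.load(open('s5.pkl','rb'))
p=wristbp((277,219.5),.031,s)[0];print("spk",p)
f=lambda u,v:(195+(u+.5)/3.5-.5,115+(v+.5)/3.5-.5)
print("bat",bp(f(403,80),.0345))
go(p[0],p[1],.012,.073,s)
E
```

```text
spk [0.444293  0.0931775]
bat [[ 0.6686058  -0.04962502]]
t19.12 cm [-0.27 -0.12  8.58] turn 0.1 pos [0.4445 0.0923 0.0978] yaw 0.075 gap 0.0731 F [0.  0.2 0.9]
```

```bash
python3 -m crank '[[[-0.1,-0.1,2],0],[[-0.2,-0.1,4.5],0],[[-0.3,-0.1,6.8],0],[[-0.3,-0.1,8],0],[[-0.3,-0.1,8.5],0],[[-0.3,-0.1,8.6],0],[[-0.3,-0.1,8.6],0]]'; python3 -m crank '[[[0,0,0],0],[[0,0,0],0],[[0,0,0],0],[[0,0,0],0],[[0,0,0],0],[[0,0,0],0],[[0,0,0],0],[[0,0,0],0]]' 1 20; python3 -m crank '[[[0,0,-1.5],0],[[0,0,-3.5],0],[[0,0,-6],0],[[0,0,-8],0],[[0,0,-9],0],[[0,0,-9],0],[[0,0,-9],0]]'; python3 -c "
from h import *
go(.6735,-.127,.1,.033)"
```

```text
t: 19.8
tool_pos: [0.445, 0.0926, 0.0119]
orientation: [3.138, -0.03, 0.074]
wrist_force: [-0.5, 0.4, 0.1]
finger_gap: 0.0727
t: 20.47
tool_pos: [0.4451, 0.0927, 0.0123]
orientation: [3.138, -0.031, 0.074]
wrist_force: [-1.3, -0.8, 6.2]
finger_gap: 0.0457
t: 21.05
tool_pos: [0.4422, 0.0928, 0.1022]
orientation: [3.138, -0.031, 0.074]
wrist_force: [-0.7, 0.3, -1.4]
finger_gap: 0.0456
t21.05 cm [21.43 23.62  0.98] turn 2.3 pos [0.4422 0.0928 0.1022] yaw 0.074 gap 0.0456 F [-0.7  0.3 -1.4]
```

```bash
python3 -m crank '[[[1,1.2,0],1],[[3,3.3,0],2.3],[[5.2,5.7,0],2.3],[[7.5,8.3,0],2.3],[[9.8,10.8,0],2.3],[[12,13.3,0],2.3],[[14.3,15.8,0],2.3],[[16.6,18.3,0],2.3],[[18.6,20.5,0],2.3],[[19.9,22,0],2.3]]'; python3 -c "
from h import *
go(.6735,-.127,.1,.033)"
```

```text
t: 21.88
tool_pos: [0.6579, -0.1141, 0.1066]
orientation: [3.139, -0.029, 0.032]
wrist_force: [-0.1, 0.4, -1.5]
finger_gap: 0.0454
t21.88 cm [1.5  1.34 0.71] turn -0.0 pos [ 0.6579 -0.1141  0.1066] yaw 0.032 gap 0.0454 F [-0.1  0.4 -1.5]
```

```bash
python3 -m crank '[[[0.8,0.7,0.3],0],[[1.3,1.2,0.6],0],[[1.4,1.3,0.7],0],[[1.4,1.3,0.7],0],[[1.4,1.3,0.7],0]]'; python3 -c "
from h import *
go(.6735,-.127,.013,.033)"
```

```text
t: 22.3
tool_pos: [0.6714, -0.1256, 0.0994]
orientation: [3.14, -0.027, 0.033]
wrist_force: [-0.0, -0.6, -1.1]
finger_gap: 0.0455
t22.30 cm [-0.04  0.13  8.65] turn 0.0 pos [ 0.6714 -0.1256  0.0994] yaw 0.033 gap 0.0455 F [-0.  -0.6 -1.1]
```

```bash
python3 -m crank '[[[0,0.1,2],0],[[0,0.1,4.3],0],[[0,0.1,6.5],0],[[0,0.1,7.8],0],[[0,0.1,8.3],0],[[0,0.1,8.6],0],[[0,0.1,8.6],0],[[0,0.1,8.6],0],[[0,0.1,8.6],0]]'; python3 -c "
from h import *
go(.6735,-.127,.0124,.033)"
```

```text
t: 23.05
tool_pos: [0.6747, -0.1268, 0.0149]
orientation: [3.14, -0.03, 0.033]
wrist_force: [1.0, 0.2, -0.6]
finger_gap: 0.0453
t23.05 cm [-0.13  0.02  0.25] turn 0.0 pos [ 0.6747 -0.1268  0.0149] yaw 0.033 gap 0.0453 F [ 1.   0.2 -0.6]
```

```bash
python3 -m crank '[[[-0.1,0,0.2],0],[[-0.1,0,0.28],0],[[-0.1,0,0.28],0]]'; python3 -m crank '[[[0,0,0],0],[[0,0,0],0],[[0,0,0],0],[[0,0,0],0],[[0,0,0],0],[[0,0,0],0],[[0,0,0],0]]' -0.6; python3 -m crank '[[[0,0,-1],0],[[0,0,-3],0],[[0,0,-6],0],[[0,0,-9],0],[[0,0,-11],0],[[0,0,-11],0]]';python3 -m crank '[[[-3,0,-1],0],[[-6,0,-2],0],[[-9,0,-3],0],[[-12,0,-3],0],[[-15,0,-3],0],[[-17,0,-3],0],[[-17,0,-3],0],[[-17,0,-3],0],[[-17,0,-3],0]]'; python3 - <<'E'
from h import *
s=robot.state()
im=robot.read_camera("top");cv2.imwrite("pics/t6.png",im[:,:,::-1])
cv2.imwrite('pics/t6c.png',cv2.resize(im[115:270,195:395,::-1],None,fx=3.5,fy=3.5,interpolation=cv2.INTER_CUBIC))
im=robot.read_camera("scene");cv2.imwrite("pics/s6.png",im[:,:,::-1])
im=robot.read_camera("wrist");cv2.imwrite("pics/w6.png",im[:,:,::-1])
E
```

```text
t: 23.3
tool_pos: [0.6739, -0.1269, 0.0125]
orientation: [3.14, -0.03, 0.033]
wrist_force: [0.3, -0.4, 0.1]
finger_gap: 0.0456
t: 23.88
tool_pos: [0.6739, -0.1268, 0.0124]
orientation: [3.14, -0.03, 0.033]
wrist_force: [0.2, -0.3, 0.1]
finger_gap: 0.073
t: 24.38
tool_pos: [0.6736, -0.1274, 0.1291]
orientation: [3.137, -0.041, 0.033]
wrist_force: [0.5, 1.3, 1.0]
finger_gap: 0.0733
t: 25.13
tool_pos: [0.5037, -0.1331, 0.1522]
orientation: [3.137, -0.043, 0.033]
wrist_force: [0.4, 0.6, 0.1]
finger_gap: 0.0727
```

View pics/t6c.png

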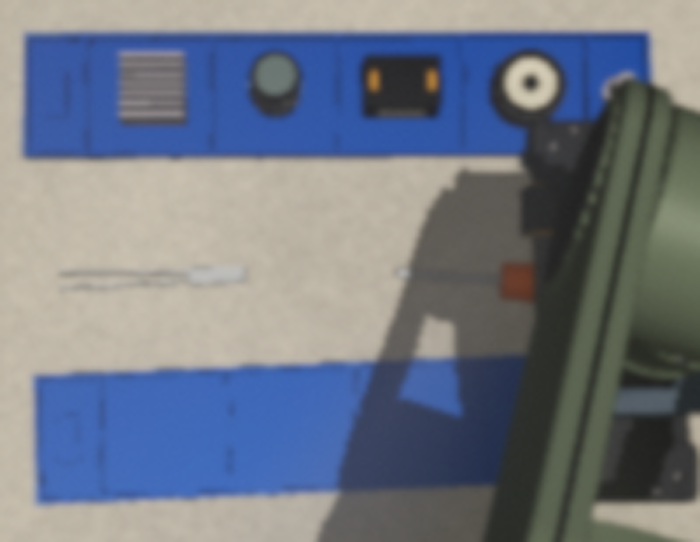

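View pics/s6.png

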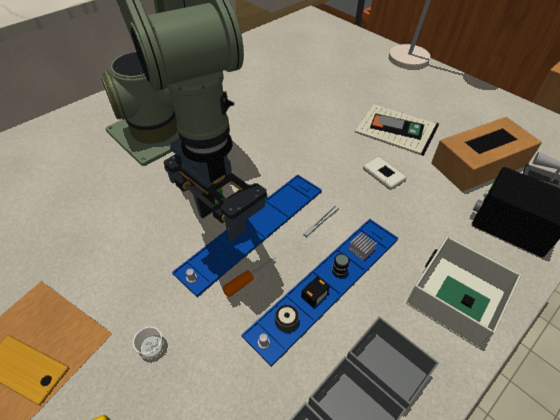

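```bash
python3 - <<'E'
from h import *
f=lambda u,v:(195+(u+.5)/3.5-.5,115+(v+.5)/3.5-.5)
c=np.array([.665,-.0108]);a=.033;R=np.array([[np.cos(a),np.sin(a)],[-np.sin(a),np.cos(a)]])
for n,u,v,z in[("hs",153,87,.032),("lens",275,76,.048),("bat",403,80,.0345),("spk",530,83,.031)]:print(n,(R@(bp(f(u,v),z)[0]-c)).round(4))
robot.finish_job()
E
```

```text
hs [-0.0014  0.1162]
lens [0.0011 0.0404]
bat [ 0.0023 -0.0389]
spk [ 0.0014 -0.1184]
the job is handed in; nothing more can be done
```

All four parts are in the refit tray in reverse order, and I handed the job in at about 25 s. finish_job gives no verdict, so the result below rests on my own images.

I moved them in the order heat sink, lens, battery, loudspeaker. The heat sink is in the bay farthest from the knob and the loudspeaker is next to it. Each part was lowered to about the floor before I opened the fingers; the highest release was about 1 mm up.

| Part | x in refit tray (mm) | y in refit tray (mm) | Bay centre y (mm) |
|---|---|---|---|
| Heat sink | -1.4 | 116 | 120 |
| Lens | 1.1 | 40 | 40 |
| Battery | 2.3 | -39 | -40 |
| Loudspeaker | 1.4 | -118 | -120 |

- **Final position:** In the last top picture all parts are within about 4 mm of their bay centres. The limit is 15 mm.
- **Upright and clear:** In the scene picture all four look upright, the pot of screws is in the same place as at the start, and the gripper is clear of everything. I did not measure the tilt of the parts.
- **Cameras disagreed:** The top and wrist cameras differed by about 3–5 mm. I corrected for that offset after the first placing.
- **Tool tilt:** The tool's pitch drifted to about -0.03 rad while I was placing parts and -0.04 rad by the end. That is under the 0.12 rad upright limit.

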